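# Roll down a carton label on the label roller

## Robot

A 6-joint arm with a two-finger parallel gripper is mounted at the origin on a cart in front of the work surface, level with it; the furniture and walls round the work are solid. World frame = base frame: x ahead of the robot, y to its left, z up, the work surface at z = 0. Lengths are in m, angles in degrees, forces in N, time in s.
With the tool pointing down it reaches from about 0.35 to 0.875 m from the base axis. Payload 4.2 kg.
Tool frame: the origin (TCP) lies midway between the tips of the shut fingers; the grasp point (between the pads) lies 19 mm behind it; z points along the fingers, y is the direction in which the jaws open and shut (so a half turn about z gives the same grasp; the last joint's range is limited). The gripper opens to 87 mm and grips with 3 to 60 N. Pads are 19 mm wide; open, the fingers measure 117 mm over their backs; the gripper's body (75 mm by 190 mm) begins 51 mm behind the grasp point.
Start: joints at [88.614, 22.042, 0.453, 0, -68.411, -14.817], TCP at [0.174, 0.6, 0.223] pointing down, gripper open.
Joint ranges: [-179.83, 179.83], [-69.29, 118.12], [-61.27, 80.66], [-181.25, 117.63], [-171.15, -9.14], [-177.46, 177.46]. Speed limits (degrees/s): [159.86, 159.86, 180, 180, 180, 180].

## Interface

Orientations are given as a 3x3 rotation matrix whose columns are the frame's x, y, z axes.
In Python, from station import r gives the robot as it stands.
- The arm moves only by the tool servo_tool, never from a script. Its arguments are lists of equal length, an entry for each row: "slide": the shift along the world's x, y, z in units of 60 mm (1.0 is 60 mm), a list of three; "twist": the turn, a rotation vector about the world's x, y, z in units of 6 degrees (1.0 is 6 degrees), a list of three; "gripper": the closure, from 0 (fully open) to 1 (shut). In form: {"slide": [[x, y, z], ...], "twist": [[wx, wy, wz], ...], "gripper": [gripper, ...]}. A call has 1 to 12 rows; each row shifts and turns the commanded pose from where the row before left it; what a row does not reach is not made up. A row lasts 1/8 s, in which the tool goes at most 62.5 mm and 10.7 degrees, less where a joint would pass 70% of its speed; a pose out of reach is approached as far as the arm can. A call is refused whole if a number of a shift passes 1 or a number of a turn 1, either way. A call with a gripper value outside its range is refused whole. The fingers move at their own pace and stop on an object; the grip force is fixed at half the most. Time passes only in rows, so rows that do not move let the fingers close. It gives the time, the measured TCP pose, the force and the opening at its end, in the units of the state.
- r.sense(): the state, without advancing time (a new reading comes with each control period).
- r.capture(name): name is "scene" or "top" or "wrist"; returns a dict with "image" (384x512x3 uint8, blue, green, red), "intrinsics" (3x3 intrinsics, pixels), "R" (3x3) and "t" (3): a world point X has camera coordinates R X + t. Camera axes: x right, y down, z forward; pixel columns grow to the right and rows downward; lengths in m; the calibration is good to about 2 mm. A picture is of the moment at which its call begins. There is no depth.
- r.finish_job(): hands the job in, once; it reports no verdict.
The state is a dict: "time_s": time; "joints": joint angles; "joint_velocities": joint speeds; "effort": joint torques, N m; "tcp_pos": TCP position; "ee_rot": TCP orientation; "wrist_force": force on the tool from outside, world axes, zero at the start; "moment": the same for the moment, N m; "gripper_width": opening from 0.0 (shut) to 1.0 (fully open).
Only numpy, scipy, OpenCV 4.12 (cv2) and the standard library are available. Lean on these libraries where they do the work, as an engineer would, in place of code of your own. Each camera call takes 0.05 s, during which the arm holds its last target.

## Task

With the fingertips, push the flat carton all the way in against the back stop of the label roller. Then press the red saddle down where it is parked, so that the roller bears on the carton, and with light pressure run it along the label to the other end of the rails; keep the roller down until it has passed the whole label, then let it spring up and leave it there. Only push and press: lift nothing, and leave the other things on the bench undisturbed.

Things in the scene. Friction and masses are not known exactly. Their poses are not given: they have to be found in the camera images.
- jig: Label roller, fixed: aluminium bed 210 (x) x 374 (y) x 8 mm with dark side guides 286 mm apart (14 mm high), a back stop (20 mm high) and two steel rods between grey posts (108 mm high, y +-165 mm). Origin on the bench; bed from x -115 to +95 mm, stop face at x +75. x points away from the robot to the stop, y left along the rods. Rail line at x +30, rods 91 mm up. Clear above and in front.
- carton: Flat closed cardboard carton, loose, 140 (x) x 280 (y) x 30 mm, 0.2 to 0.4 kg, origin at the centre of its underside, axes like the jig's. On top a white label with a red band, 58 (x) x 150 mm (y), centred at x +25, y 0. It lies on the bed between the side guides (3 mm play each side), 25 to 45 mm short of the back stop. Pushed on its front (-x) face it slides with 1 to 3 N.
- carton_home (a point): Point on the jig's bed, at jig x = +5, y = 0, z = 8 mm, where the carton's origin lies when the carton touches the back stop (jig axes).
- carriage (a joint): Position of the roller's carriage along the rods in m: 0 at the +y end (jig y = +100 mm), 0.20 at the -y end (jig y = -100 mm). Starts between 0 and 0.012; the label spans 0.025 to 0.175. It slides with 1 to 4 N and stays where it is left.
- thumb_saddle (a joint): How far the red saddle is pressed down, m: 0 up, 0.014 on its hard stop. A spring lifts it (about 3 N at first, 8 to 13 N pressed). The roller touches the carton at about 0.008 and bears on it, on its own spring, from there to the stop; 0.010 to 0.012 is good. Over 40 N on it is too much.
- saddle_pad (a point): Centre of the red saddle's pad, facing up, 121 mm above the bench when up; jig axes; moves with carriage and saddle; at jig x +30 mm. Pad 50 mm (x) x 46 mm (y) between two upright lips at its -y and +y sides, 10 mm high, 8 mm thick; open to front and back. Closed fingertips stand on the pad and push a lip along y.
- press_roller: Black rubber roller under the carriage, 24 mm diameter, 54 mm long, its axis along jig x; origin at its centre, 63 mm below the saddle's pad while it does not bear on anything. It clears the carton's top by 8 mm when up.
- nail_tin: Bystander: grey tin of nails, 78x86x38 mm, origin under its centre.
- label_pad: Bystander: pad of labels, 79x97x11 mm, origin under its centre.
- bench_cap_1: Bystander: yellow end cap, 91 mm diameter, 16 mm high, origin under its centre.
- bench_coupling: Bystander: small dark coupling with two yellow caps, 81x90x55 mm, origin under its centre.
- marker_1: Bystander: white marker pen with a black cap, 135 mm long, origin under its centre.

How it is judged (in metres and radians):
On the way, in this order (a step that is already met when the one before it is completed fails the run):
1. the carton is home against the back stop, the carriage still parked (x of carton in the frame of carton_home between -0.004 and 0.004 m and angle between the x axis of carton and the x axis of jig, either way round below 0.03 rad and value of joint carriage below 0.025 m), for 0.2 s.
2. the roller bears on the carton at the parked end, before the label (x of carton in the frame of carton_home between -0.004 and 0.004 m and angle between the x axis of carton and the x axis of jig, either way round below 0.03 rad and value of joint carriage below 0.028 m and contact force between press_roller and carton above 1.5 N), for 0.1 s.
3. the roller bears on the label in mid travel (value of joint carriage between 0.08 and 0.12 m and contact force between press_roller and carton above 1.5 N), for 0.05 s.
4. the roller has passed the label's far end, still bearing on the carton (value of joint carriage above 0.175 m and contact force between press_roller and carton above 1.5 N), for 0.05 s.
At the end, for the whole second after the job is handed in: The carton lies against the back stop (within 4 mm, square within 0.03 rad) and at rest, the carriage stands past the label at the -y end (joint over 0.172) and the saddle has sprung up (under 2 mm) (x of carton in the frame of carton_home between -0.004 and 0.004 m and angle between the x axis of carton and the x axis of jig, either way round below 0.03 rad and value of joint carriage above 0.172 m and value of joint thumb_saddle below 0.002 m and linear speed of carton below 0.01 m/s); the robot touches nothing.
It fails at once if the roller is off the label while it passes along it (saddle less than 6.5 mm down, carriage between 0.03 and 0.17) (value of joint carriage between 0.03 and 0.17 m and value of joint thumb_saddle below 0.0065 m).
It fails at once if the label roller is pushed harder than 40 N (contact force between the fingers and jig above 40 N).
It fails at once if the carton is lifted or tipped (z of carton in the frame of carton_home above 0.008 m or angle between carton's own z axis and vertical above 0.08 rad).
It fails at once if one of the other things on the bench is moved more than 15 mm (distance of any of nail_tin, label_pad, bench_cap_1, bench_coupling, marker_1 from where it was at the start of the episode above 0.015 m).
It also fails if it takes over 54 s, if anything falls off the work surface, if the arm or the gripper's body presses on something with over 40 N, if the wrist force passes 120 N, or if a joint passes its speed limit or range.

## Working session

There is one attempt and no reset: what is moved stays moved. The work goes in short steps, Python scripts to look and compute and a tool call to move; the robot and the scene stay as the last step left them, time stands still between calls to the robot, and variables do not carry over. Pictures are saved under pics/ and viewed, and the job is handed in when it is done.

Besides the shell and the picture viewer there is one more tool, called after "Request:" by a JSON object that holds its "api" and its "payload". servo_tool: Moves the arm, as the interface text tells. Its arguments: {"type":"object","properties":{"slide":{"type":"array","items":{"type":"array","items":{"type":"number"}}},"twist":{"type":"array","items":{"type":"array","items":{"type":"number"}}},"gripper":{"type":"array","items":{"type":"number"}}},"required":["slide","twist","gripper"]}

```bash
mkdir -p pics; ls; python3 - <<'E'
from station import r
import cv2,pickle,numpy as np
s=r.sense(); print(s)
d={}
for n in("scene","top","wrist"):
    c=r.capture(n); d[n]=c; cv2.imwrite(f"pics/{n}0.png",c["image"]); print(n,c["intrinsics"],c["R"],c["t"])
pickle.dump(d,open("c0.pkl","wb"))
E
```

```text
pics
{'time_s': 0.0, 'joints': array([ 8.86133494e+01,  2.20892943e+01,  3.78189823e-01, -3.02033891e-02,
       -6.84096674e+01, -1.48147276e+01]), 'joint_velocities': array([-0.07890803, -0.00307641, -0.10765918,  0.01087324, -0.00142998,
        0.06242832]), 'effort': array([ 3.72450249e-04, -3.90657520e+01,  1.87400919e+01,  4.21957880e+00,
        1.09862076e-02, -1.98451899e-04]), 'tcp_pos': array([0.17421046, 0.59959187, 0.22146105]), 'ee_rot': array([[ 9.60232709e-01, -2.79200380e-01, -5.41027153e-04],
       [-2.79200897e-01, -9.60230425e-01, -2.09533901e-03],
       [ 6.55087131e-05,  2.16306832e-03, -9.99997658e-01]]), 'wrist_force': array([ 0.28569393, -1.21348527, -0.6294225 ]), 'moment': array([-0.03333271, -0.02808933,  0.03320321]), 'gripper_width': 0.9983024811781077}
scene [[425.97284314   0.         257.50795594]
 [  0.         425.97284314 189.80430639]
 [  0.           0.           1.        ]] [[ 0.75797997 -0.65227205 -0.00274548]
 [-0.43536421 -0.50277657 -0.74677555]
 [ 0.48572046  0.56723619 -0.66507047]] [-0.42306137  0.28126033  1.26211122]
top [[350.13796226   0.         258.99149322]
 [  0.         350.13796226 193.42097831]
 [  0.           0.           1.        ]] [[ 0.00281398 -0.99995827  0.00869091]
 [-0.9898098  -0.00402253 -0.14233892]
 [ 0.14236794 -0.00820181 -0.98977982]] [-0.05745179  0.55281668  1.00019105]
wrist [[287.26984594   0.         252.6174079 ]
 [  0.         287.26984594 192.0256352 ]
 [  0.           0.           1.        ]] [[-2.78025902e-01 -9.60573322e-01  7.00262835e-04]
 [-9.26652343e-01  2.68399777e-01  2.63205235e-01]
 [-2.53015877e-01  7.25289725e-02 -9.64739609e-01]] [ 0.6251727  -0.02949751  0.3896206 ]
```

View pics/scene0.png

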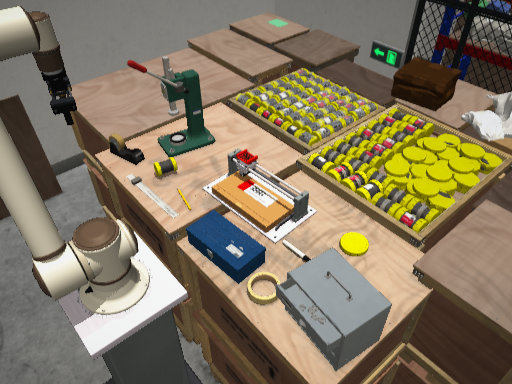

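View pics/top0.png

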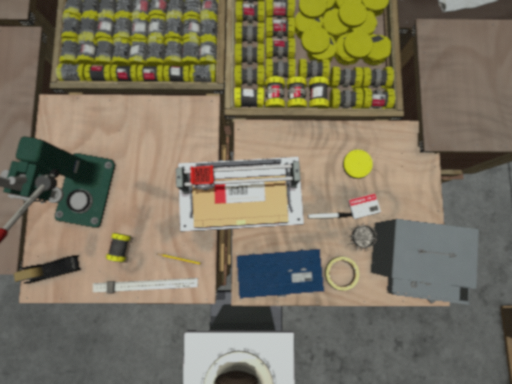

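View pics/wrist0.png

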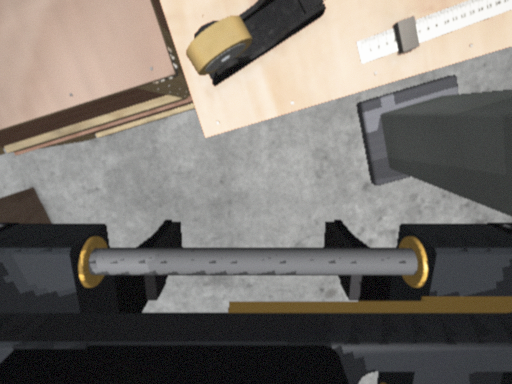

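The scene shows the jig near pixel (255,205) in the scene view. In the top view its bed runs from about (178,160) to (303,230), with the red saddle at about (203,174). I'll zoom in on both.

```bash
python3 - <<'E'
import cv2,pickle
d=pickle.load(open("c0.pkl","rb"))
t=d["top"]["image"][145:240,165:320]; cv2.imwrite("pics/top0z.png",cv2.resize(t,None,fx=5,fy=5,interpolation=cv2.INTER_CUBIC))
t=d["scene"]["image"][140:245,195:325]; cv2.imwrite("pics/scene0z.png",cv2.resize(t,None,fx=5.5,fy=5.5,interpolation=cv2.INTER_CUBIC))
E
```

```text
(no output)
```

View pics/top0z.png

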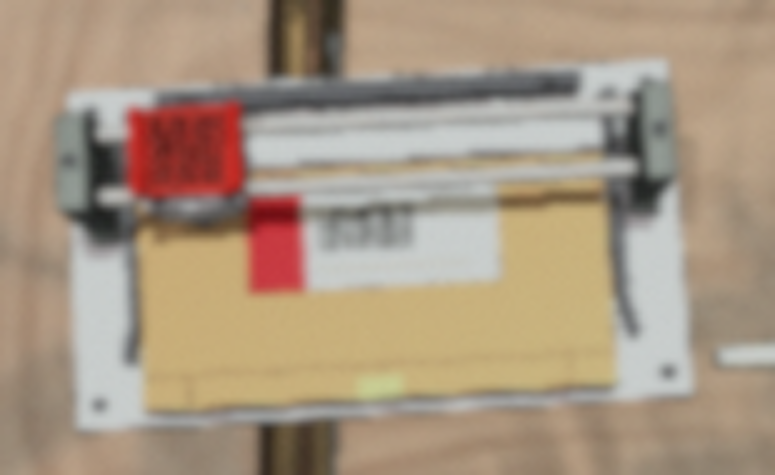

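View pics/scene0z.png

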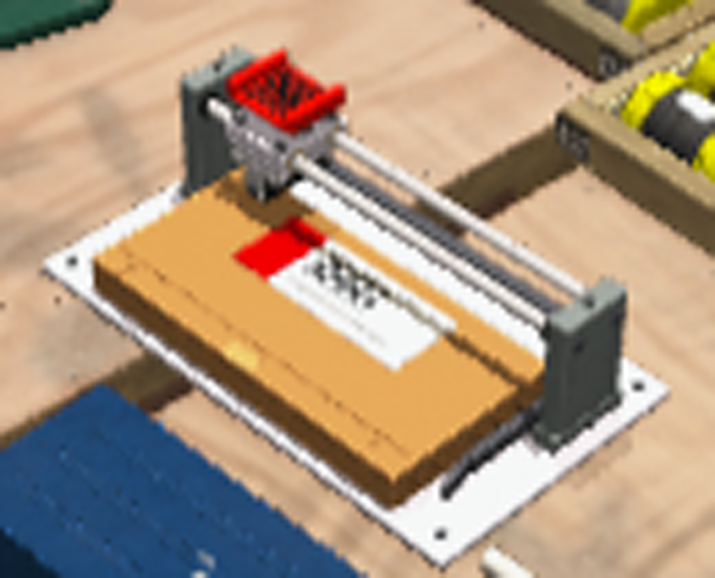

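```bash
cat > h.py <<'E'
import numpy as np
def ray(c,uv,z):
    K,R,t=c["intrinsics"],np.array(c["R"]),np.array(c["t"])
    o=-R.T@t; v=R.T@np.linalg.solve(K,[uv[0],uv[1],1]); return o+v*(z-o[2])/v[2]
def fit(P,Q): # Q~R P+t 2D
    P,Q=np.array(P),np.array(Q)[:,:2]; p=P-P.mean(0);q=Q-Q.mean(0)
    a=np.arctan2((p[:,0]*q[:,1]-p[:,1]*q[:,0]).sum(),(p*q).sum())
    R=np.array([[np.cos(a),-np.sin(a)],[np.sin(a),np.cos(a)]]); t=Q.mean(0)-R@P.mean(0)
    return a,R,t,Q-(P@R.T+t)
E
python3 - <<'E'
import cv2,pickle
from h import *
np.set_printoptions(precision=4,suppress=True)
d=pickle.load(open("c0.pkl","rb"));T=d["top"];S=d["scene"]
zt=lambda x,y:((x+.5)/5-.5+165,(y+.5)/5-.5+145)
zs=lambda x,y:((x+.5)/5.5-.5+195,(y+.5)/5.5-.5+140)
for n,c in d.items(): print(n,-np.array(c["R"]).T@c["t"])
P=[(.095,.187),(.095,-.187),(-.115,-.187),(-.115,.187)]
Q=[ray(T,zt(*p),.008) for p in[(70,92),(668,60),(692,395),(78,430)]]
a,R,t,e=fit(P,Q);print(np.degrees(a),t,e)
Q=[ray(S,zs(*p),.008) for p in[(668,392),(443,565),(42,265)]]
a2,R2,t2,e=fit(P[1:],Q);print(np.degrees(a2),t2,e)
J=lambda c,p,z:(R.T@(ray(c,p,z)[:2]-t))
J2=lambda c,p,z:(R2.T@(ray(c,p,z)[:2]-t2))
print("carton front top edge (top)",[J(T,zt(*p),.038) for p in[(145,405),(615,380)]])
print("label corners",[J(T,zt(*p),.038) for p in[(250,292),(500,278)]])
print("label scene",[J2(S,zs(*p),.038) for p in[(234,257),(398,370)]])
print("carton front (scene)",[J2(S,zs(*p),.038) for p in[(95,262),(395,487)]])
print("saddle top",[J(T,zt(*p),.131) for p in[(130,108),(242,103),(244,192),(132,196)]])
print("saddle scene",[J2(S,zs(*p),.131) for p in[(283,52),(345,92),(290,130),(228,92)]])
E
```

```text
scene [-0.1699 -0.8505  1.0483]
top [ 0.4049 -0.047   1.0692]
wrist [0.2451 0.5802 0.3832]
3.3992028568883286 [0.5687 0.0024] [[-0.0008 -0.0015]
 [-0.0008  0.0011]
 [ 0.0008  0.0017]
 [ 0.0007 -0.0013]]
3.4634874153345 [0.5683 0.0002] [[-0.0025  0.0009]
 [ 0.0019  0.    ]
 [ 0.0006 -0.0009]]
carton front top edge (top) [array([-0.1034,  0.1398]), array([-0.1042, -0.1365])]
label corners [array([-0.0402,  0.0758]), array([-0.0401, -0.0725])]
label scene [array([-0.039 ,  0.0758]), array([-0.0376, -0.0743])]
carton front (scene) [array([-0.1072,  0.1356]), array([-0.1092, -0.143 ])]
saddle top [array([0.0532, 0.1269]), array([0.0527, 0.0658]), array([0.0032, 0.0666]), array([0.0044, 0.1273])]
saddle scene [array([0.0529, 0.1245]), array([0.0518, 0.0647]), array([-0.0007,  0.0606]), array([-0.0022,  0.1175])]
```

```bash
python3 - <<'E'
import cv2,pickle
from h import *
np.set_printoptions(precision=3,suppress=True)
d=pickle.load(open("c0.pkl","rb"));T=d["top"];S=d["scene"]
def tri(p,q):
    P=[c["intrinsics"]@np.c_[c["R"],c["t"]] for c in(T,S)]
    X=cv2.triangulatePoints(P[0],P[1],np.float64(p),np.float64(q)).ravel();return X[:3]/X[3]
print("handle end",tri((1,236),(132,63)))
print("handle root",tri((45,183),(172,75)))
print("box back right/left",tri((320,250),(265,253)),tri((237,255),(213,212)))
for z in(0,.05): print([ray(T,p,z)[:2] for p in[(119,247),(363,237),(310,215)]])
print("home tcp pts",)
a=np.radians(3.43);R=np.array([[np.cos(a),-np.sin(a)],[np.sin(a),np.cos(a)]]);t=np.array([.5685,.0015])
for p in[(-.135,0),(-.115,0),(-.0745,0),(.03,.097),(.03,-.09)]:print(p,R@p+t)
E
```

```text
handle end [0.4   0.433 0.416]
handle root [0.516 0.398 0.35 ]
box back right/left [ 0.388 -0.232  0.051] [0.372 0.008 0.056]
[array([0.394, 0.365]), array([ 0.426, -0.372]), array([ 0.493, -0.212])]
[array([0.395, 0.346]), array([ 0.425, -0.357]), array([ 0.489, -0.205])]
home tcp pts
(-0.135, 0) [ 0.434 -0.007]
(-0.115, 0) [ 0.454 -0.005]
(-0.0745, 0) [ 0.494 -0.003]
(0.03, 0.097) [0.593 0.1  ]
(0.03, -0.09) [ 0.604 -0.087]
```

Request:
{"api": "servo_tool", "payload": {"slide": [[0.08,-0.65,0],[0.08,-0.65,0],[0.08,-0.65,0],[0.08,-0.65,0],[0.08,-0.65,0],[0.08,-0.75,0],[0.48,-0.67,0],[0.48,-0.67,0],[0.48,-0.67,0],[0.48,-0.67,0],[0.38,-0.69,0],[0.38,-0.69,0]], "twist": [[0,0,0.3],[0,0,0.3],[0,0,0.3],[0,0,0.3],[0,0,0.3],[0,0,0.3],[0,0,0.3],[0,0,0.3],[0,0,0.3],[0,0,0.3],[0,0,0.27],[0,0,0]], "gripper": [1,1,1,1,1,1,1,1,1,1,1,1]}}

```text
time_s: 1.65
tcp_pos: [0.3644, 0.115, 0.2226]
ee_rot: [[0.998, 0.06, 0.0], [0.06, -0.998, 0.0], [0.0, -0.0, -1.0]]
wrist_force: [0.7, -0.2, 0.3]
gripper_width: 0.004
```

Request:
{"api": "servo_tool", "payload": {"slide": [[0.29,-0.51,0],[0.29,-0.51,0],[0.29,-0.51,0],[0.29,-0.51,0],[0,0,-0.6],[0,0,-0.6],[0,0,-0.6],[0,0,-0.6],[0,0,-0.47],[0,0,0]], "twist": [[0,0,0],[0,0,0],[0,0,0],[0,0,0],[0,0,0],[0,0,0],[0,0,0],[0,0,0],[0,0,0],[0,0,0]], "gripper": [1,1,1,1,1,1,1,1,1,1]}}

```text
time_s: 2.9
tcp_pos: [0.4319, -0.0064, 0.0487]
ee_rot: [[0.998, 0.059, -0.005], [0.059, -0.998, -0.002], [-0.005, 0.002, -1.0]]
wrist_force: [0.1, 0.9, -0.3]
gripper_width: 0.006
```

```bash
python3 - <<'E'
from station import r
import cv2,pickle,numpy as np
s=r.sense(); print(s["tcp_pos"],s["wrist_force"])
d={}
for n in("scene","wrist"):
    c=r.capture(n); d[n]=c
pickle.dump(d,open("c1.pkl","wb"))
a=cv2.resize(d["scene"]["image"][140:245,195:325],(520,420),interpolation=cv2.INTER_CUBIC)
cv2.imwrite("pics/s1.png",a); cv2.imwrite("pics/w1.png",d["wrist"]["image"])
E
```

```text
[ 0.43187136 -0.00644794  0.04873887] [ 0.08169256  0.87152342 -0.27846118]
```

View pics/s1.png

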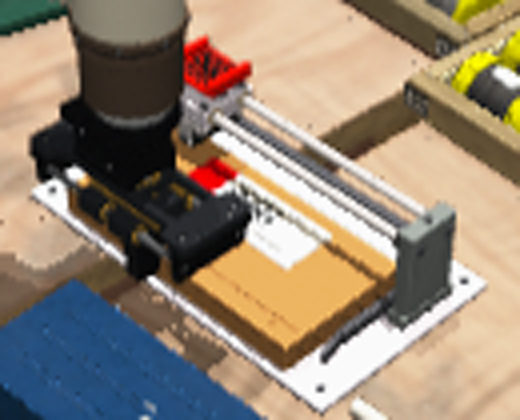

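View pics/w1.png

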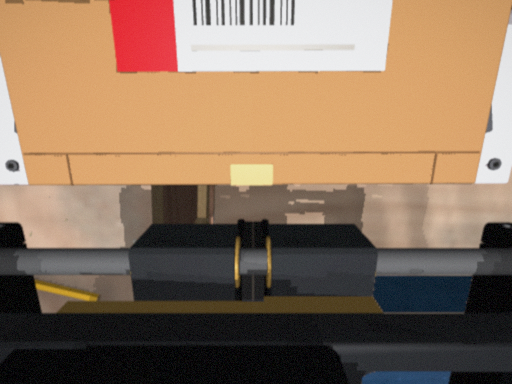

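Request:
{"api": "servo_tool", "payload": {"slide": [[0,0,-0.21],[0,0,-0.21],[0.15,0.01,0],[0.15,0.01,0],[0.07,0.004,0],[0.07,0.004,0],[0.07,0.004,0],[0.07,0.004,0],[0.07,0.004,0],[0.07,0.004,0],[0.07,0.004,0],[0.07,0.004,0]], "twist": [[0,0,0],[0,0,0],[0,0,0],[0,0,0],[0,0,0],[0,0,0],[0,0,0],[0,0,0],[0,0,0],[0,0,0],[0,0,0],[0,0,0]], "gripper": [1,1,1,1,1,1,1,1,1,1,1,1]}}

```text
time_s: 4.5
tcp_pos: [0.4854, -0.0027, 0.0252]
ee_rot: [[0.998, 0.06, -0.0], [0.06, -0.998, -0.0], [-0.0, 0.0, -1.0]]
wrist_force: [-1.4, 0.4, 1.1]
gripper_width: 0.008
```

```bash
cat > look.py <<'E'
import sys
from station import r
import cv2,numpy as np
s=r.sense(); print(s["time_s"],s["tcp_pos"],s["wrist_force"])
n=sys.argv[1]; 
if len(sys.argv)>2:
    c=r.capture("scene")["image"][140:245,195:325]; w=r.capture("wrist")["image"]
    cv2.imwrite(f"pics/{n}.png",np.vstack([cv2.resize(c,(475,384),interpolation=cv2.INTER_CUBIC)[:, :],])if 0 else cv2.resize(np.hstack([cv2.resize(c,(475,384),interpolation=cv2.INTER_CUBIC),w]),(800,311)))
E
python3 look.py a2 1
```

```text
4.5 [ 0.48535367 -0.00273477  0.02517241] [-1.38069726  0.38785026  1.06004756]
```

View pics/a2.png

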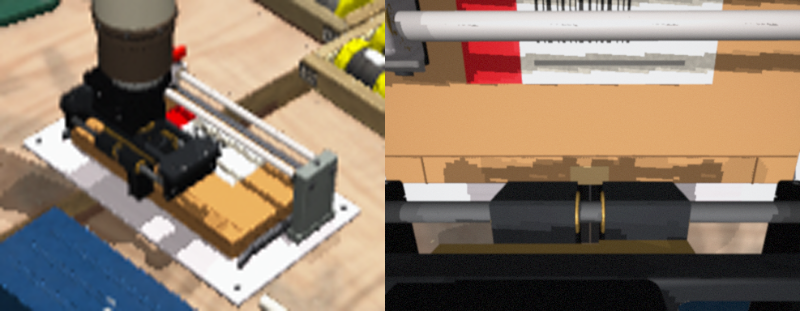

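The carton is sliding with the fingertips, which are centred on its front edge, at about 1.4 N.

Request:
{"api": "servo_tool", "payload": {"slide": [[0.04,0.0025,0],[0.04,0.0025,0],[0.04,0.0025,0],[0,0,0]], "twist": [[0,0,0],[0,0,0],[0,0,0],[0,0,0]], "gripper": [1,1,1,1]}}

```text
time_s: 5.1
tcp_pos: [0.4931, -0.0021, 0.0252]
ee_rot: [[0.998, 0.06, 0.001], [0.06, -0.998, 0.0], [0.001, -0.0, -1.0]]
wrist_force: [0.3, -0.7, -0.5]
gripper_width: 0.008
```

Request:
{"api": "servo_tool", "payload": {"slide": [[0.03,0.002,0],[0.03,0.002,0],[0,0,0]], "twist": [[0,0,0],[0,0,0],[0,0,0]], "gripper": [1,1,1]}}

```text
time_s: 5.48
tcp_pos: [0.4941, -0.0026, 0.0249]
ee_rot: [[0.998, 0.059, -0.004], [0.059, -0.998, -0.001], [-0.004, 0.001, -1.0]]
wrist_force: [-5.2, 0.5, 4.0]
gripper_width: 0.005
```

```bash
python3 look.py a3 1
```

```text
5.475 [ 0.49409435 -0.00258014  0.02486327] [-5.23828521  0.50691773  3.9508924 ]
```

View pics/a3.png

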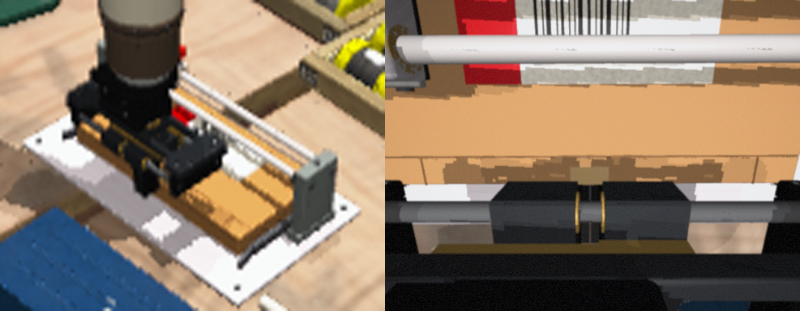

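The force has risen to 5 N and the tool moved only 1 mm of the 3.6 mm commanded, so the carton is at the stop. I'll firm it up a little, then back off.

Request:
{"api": "servo_tool", "payload": {"slide": [[0.04,0.002,0],[0,0,0],[0,0,0]], "twist": [[0,0,0],[0,0,0],[0,0,0]], "gripper": [1,1,1]}}

```text
time_s: 5.95
tcp_pos: [0.4941, -0.0028, 0.0245]
ee_rot: [[0.998, 0.058, -0.009], [0.058, -0.998, -0.002], [-0.009, 0.001, -1.0]]
wrist_force: [-9.5, 1.0, 6.0]
gripper_width: 0.002
```

Request:
{"api": "servo_tool", "payload": {"slide": [[-0.15,-0.01,0],[-0.3,-0.02,0],[-0.3,-0.02,0],[0,0,0.6],[0,0,0.6],[0,0,0.6],[0,0,0.6],[0,0,0]], "twist": [[0,0,0],[0,0,0],[0,0,0],[0,0,0],[0,0,0],[0,0,0],[0,0,0],[0,0,0]], "gripper": [1,1,1,1,1,1,1,1]}}

```text
time_s: 6.95
tcp_pos: [0.4563, -0.0041, 0.1725]
ee_rot: [[0.998, 0.06, 0.01], [0.06, -0.998, 0.003], [0.01, -0.002, -1.0]]
wrist_force: [0.3, -0.3, 0.3]
gripper_width: 0.007
```

```bash
python3 - <<'E'
from station import r
import cv2,pickle,numpy as np
s=r.sense(); print(s["time_s"],s["tcp_pos"],s["wrist_force"])
d={n:r.capture(n) for n in("scene","top","wrist")}
pickle.dump(d,open("c2.pkl","wb"))
a=cv2.resize(d["scene"]["image"][140:245,195:325],(390,315),interpolation=cv2.INTER_CUBIC)
b=cv2.resize(d["wrist"]["image"],(400,315))
cv2.imwrite("pics/a4.png",np.hstack([a,b]))
cv2.imwrite("pics/t4.png",cv2.resize(d["top"]["image"][145:240,165:320],None,fx=5,fy=5,interpolation=cv2.INTER_CUBIC))
E
```

```text
6.95 [ 0.45631285 -0.00408875  0.17247505] [ 0.34931365 -0.33486182  0.30800202]
```

View pics/a4.png

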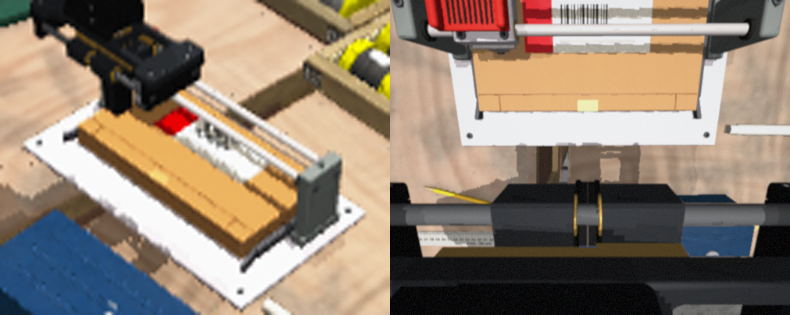

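View pics/t4.png

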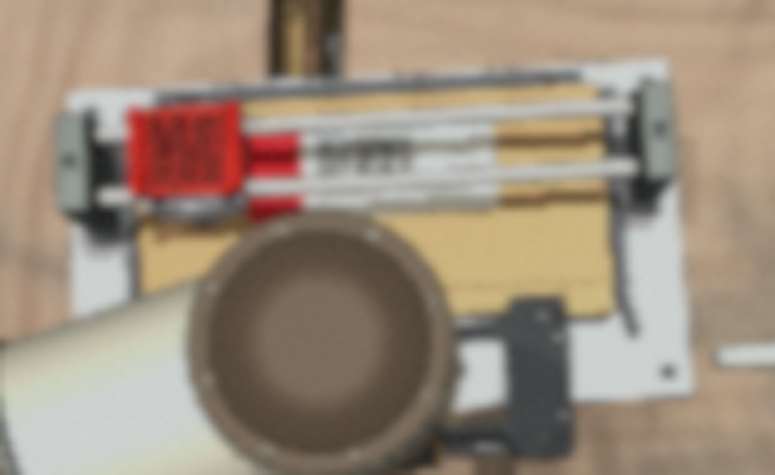

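The carton is home: its front edge is parallel to the bed and the back edge is at the stop. The saddle is still parked at the left end. Next I'll go above the pad.

Request:
{"api": "servo_tool", "payload": {"slide": [[0.455,0.34,0],[0.455,0.34,0],[0.455,0.34,0],[0.455,0.34,0],[0.455,0.34,0],[0,0,0],[0,0,0]], "twist": [[0,0,0],[0,0,0],[0,0,0],[0,0,0],[0,0,0],[0,0,0],[0,0,0]], "gripper": [1,1,1,1,1,1,1]}}

```text
time_s: 7.98
tcp_pos: [0.5889, 0.0967, 0.1675]
ee_rot: [[0.998, 0.059, -0.003], [0.059, -0.998, -0.001], [-0.003, 0.001, -1.0]]
wrist_force: [-0.5, 0.1, 0.9]
gripper_width: 0.001
```

```bash
python3 - <<'E'
from station import r
import cv2,pickle,numpy as np
s=r.sense(); print(s["time_s"],s["tcp_pos"],s["wrist_force"])
d={n:r.capture(n) for n in("scene","wrist")}
pickle.dump(d,open("c3.pkl","wb"))
cv2.imwrite("pics/s5.png",cv2.resize(d["scene"]["image"][100:200,195:325],(780,600),interpolation=cv2.INTER_CUBIC))
cv2.imwrite("pics/w5.png",d["wrist"]["image"])
E
```

```text
7.975 [0.58894461 0.09673567 0.16746924] [-0.46028009  0.13862447  0.89349605]
```

View pics/s5.png

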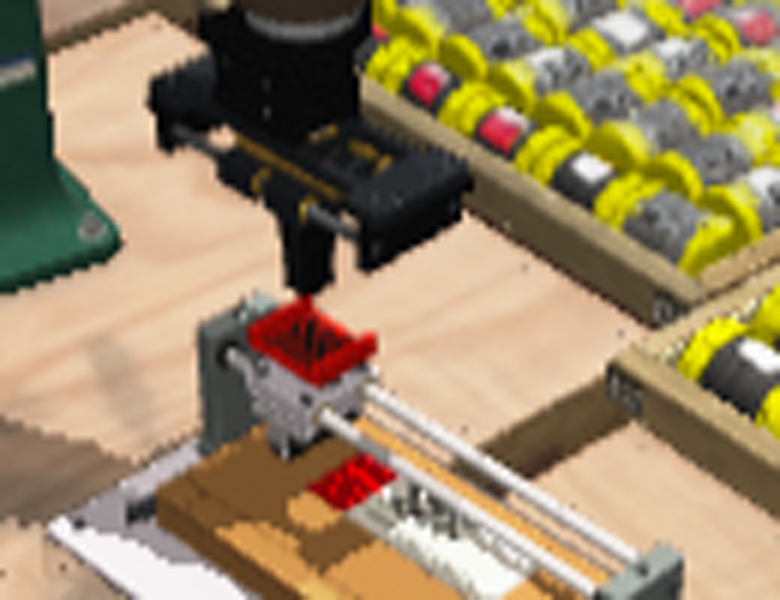

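View pics/w5.png

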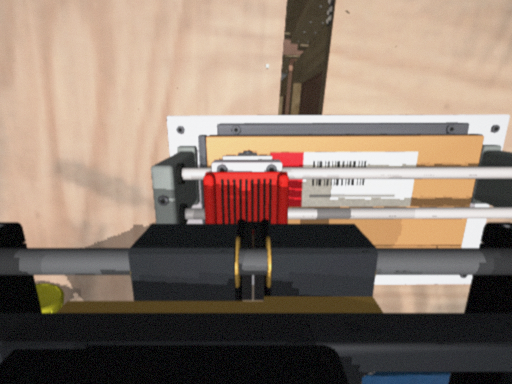

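```bash
python3 - <<'E'
import cv2,pickle
from h import *
np.set_printoptions(precision=4,suppress=True)
d=pickle.load(open("c3.pkl","rb"));W=d["wrist"]
im=W["image"].astype(int);m=((im[...,2]>110)&(im[...,1]<60)&(im[...,0]<60))
for v in range(168,226,4):
    c=np.flatnonzero(m[v,150:300])+150
    print(v,c.min() if len(c) else None,c.max() if len(c) else None)
a=np.radians(3.43);R=np.array([[np.cos(a),-np.sin(a)],[np.sin(a),np.cos(a)]]);t=np.array([.5685,.0015])
J=lambda p,z:R.T@(ray(W,p,z)[:2]-t)
print("tcp jig",R.T@(np.array([.5889,.0967])-t))
for v,u in[(173,205.5),(173,288.5),(200,204.5),(200,289)]:print((u,v),J((u,v),.131))
print("bed corners",[J(p,.008) for p in[(168,117),(507,115)]],"expect .095,+-.187")
print("label",[J(p,.038) for p in[(302,165)]])
print("holes",J((180.5,129),.008),J((494,128),.008))
E
```

```text
168 None None
172 218 281
176 205 286
180 203 296
184 203 299
188 204 299
192 204 299
196 204 299
200 204 299
204 205 299
208 205 287
212 205 286
216 206 286
220 205 286
224 None None
tcp jig [0.0261 0.0938]
(205.5, 173) [0.0593 0.1272]
(288.5, 173) [0.0594 0.0688]
(204.5, 200) [0.0395 0.1288]
(289, 200) [0.0395 0.0677]
bed corners [array([0.0958, 0.1857]), array([ 0.0982, -0.1809])] expect .095,+-.187
label [array([0.0487, 0.0434])]
holes [0.0831 0.173 ] [ 0.0845 -0.1699]
```

Request:
{"api": "servo_tool", "payload": {"slide": [[0.08,0.03,0],[0,0,-0.3],[0,0,-0.2],[0,0,0],[0,0,0]], "twist": [[0,0,0],[0,0,0],[0,0,0],[0,0,0],[0,0,0]], "gripper": [1,1,1,1,1]}}

```text
time_s: 8.7
tcp_pos: [0.5951, 0.0989, 0.1397]
ee_rot: [[0.998, 0.06, 0.001], [0.06, -0.998, 0.0], [0.001, 0.0, -1.0]]
wrist_force: [-0.1, 0.5, -0.1]
gripper_width: 0.004
```

```bash
python3 - <<'E'
from station import r
import cv2,pickle,numpy as np
s=r.sense(); print(s["time_s"],s["tcp_pos"],s["wrist_force"])
d={n:r.capture(n) for n in("scene","wrist")}
cv2.imwrite("pics/s6.png",cv2.resize(d["scene"]["image"][110:190,205:309],(780,600),interpolation=cv2.INTER_CUBIC))
cv2.imwrite("pics/w6.png",d["wrist"]["image"])
E
```

```text
8.7 [0.59506856 0.09890464 0.13968611] [-0.11171547  0.4595188  -0.14190517]
```

View pics/s6.png

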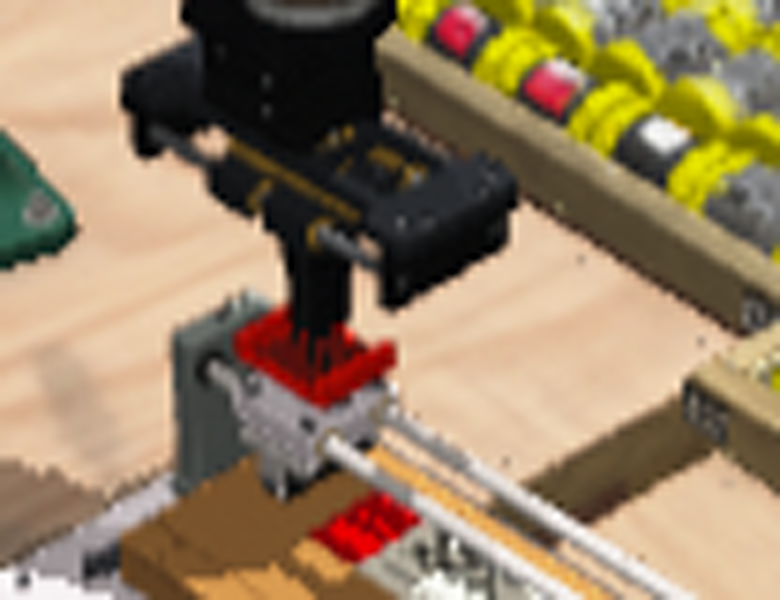

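View pics/w6.png

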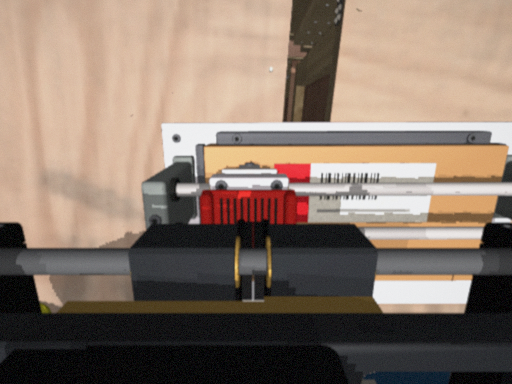

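The fingertips hang between the lips, over the middle of the pad. I'll lower to contact.

Request:
{"api": "servo_tool", "payload": {"slide": [[0,0,-0.15],[0,0,-0.1],[0,0,-0.02],[0,0,0]], "twist": [[0,0,0],[0,0,0],[0,0,0],[0,0,0]], "gripper": [1,1,1,1]}}

```text
time_s: 9.3
tcp_pos: [0.5947, 0.0989, 0.1228]
ee_rot: [[0.998, 0.06, -0.0], [0.06, -0.998, -0.0], [-0.0, 0.0, -1.0]]
wrist_force: [0.1, 0.7, 0.8]
gripper_width: 0.006
```

Request:
{"api": "servo_tool", "payload": {"slide": [[0,0,-0.06],[0,0,0]], "twist": [[0,0,0],[0,0,0]], "gripper": [1,1]}}

```text
time_s: 9.55
tcp_pos: [0.5952, 0.099, 0.12]
ee_rot: [[0.998, 0.06, 0.001], [0.06, -0.998, 0.0], [0.001, -0.0, -1.0]]
wrist_force: [0.3, -0.2, 2.7]
gripper_width: 0.005
```

Request:
{"api": "servo_tool", "payload": {"slide": [[0,0,-0.06],[0,0,0]], "twist": [[0,0,0],[0,0,0]], "gripper": [1,1]}}

```text
time_s: 9.8
tcp_pos: [0.5952, 0.099, 0.1161]
ee_rot: [[0.998, 0.06, 0.001], [0.06, -0.998, 0.0], [0.001, -0.0, -1.0]]
wrist_force: [0.3, 0.1, 3.8]
gripper_width: 0.005
```

Request:
{"api": "servo_tool", "payload": {"slide": [[0,0,-0.06],[0,0,0]], "twist": [[0,0,0],[0,0,0]], "gripper": [1,1]}}

```text
time_s: 10.05
tcp_pos: [0.5952, 0.099, 0.1131]
ee_rot: [[0.998, 0.06, 0.001], [0.06, -0.998, 0.0], [0.001, 0.0, -1.0]]
wrist_force: [-2.3, 0.1, 8.7]
gripper_width: 0.008
```

Request:
{"api": "servo_tool", "payload": {"slide": [[0,0,-0.05],[0,0,0],[0,0,0]], "twist": [[0,0,0],[0,0,0],[0,0,0]], "gripper": [1,1,1]}}

```text
time_s: 10.42
tcp_pos: [0.5952, 0.099, 0.1109]
ee_rot: [[0.998, 0.06, 0.002], [0.06, -0.998, 0.0], [0.002, 0.0, -1.0]]
wrist_force: [-3.2, -0.2, 9.9]
gripper_width: 0.007
```

```bash
python3 look.py a7 1
```

```text
10.425 [0.59524922 0.09902582 0.11091266] [-3.17296599 -0.19817558  9.91206888]
```

View pics/a7.png

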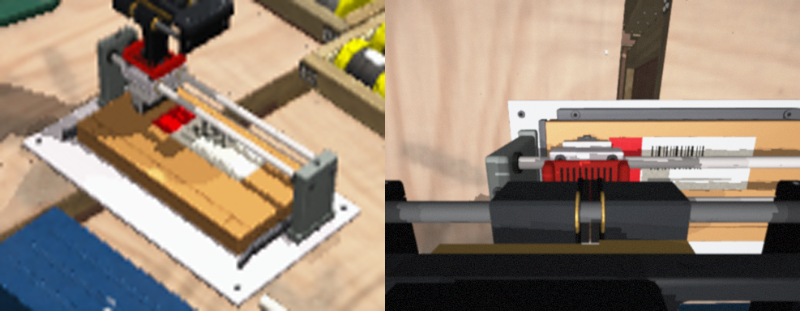

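The force rises sharply near z=0.113, so the roller is bearing. The depth is about 10 mm at 10 N. I'll go a touch deeper, then start along −y.

Request:
{"api": "servo_tool", "payload": {"slide": [[0,0,-0.015],[0.002,-0.04,0],[0.002,-0.04,0],[0.002,-0.04,0],[0.002,-0.04,0],[0.002,-0.04,0]], "twist": [[0,0,0],[0,0,0],[0,0,0],[0,0,0],[0,0,0],[0,0,0]], "gripper": [1,1,1,1,1,1]}}

```text
time_s: 11.28
tcp_pos: [0.596, 0.0874, 0.1102]
ee_rot: [[0.998, 0.06, 0.002], [0.06, -0.998, 0.001], [0.002, -0.001, -1.0]]
wrist_force: [-3.4, 0.2, 10.4]
gripper_width: 0.001
```

```bash
python3 look.py a8 1
```

```text
11.275 [0.59597578 0.08735845 0.11022648] [-3.39096867  0.19069738 10.38777771]
```

View pics/a8.png

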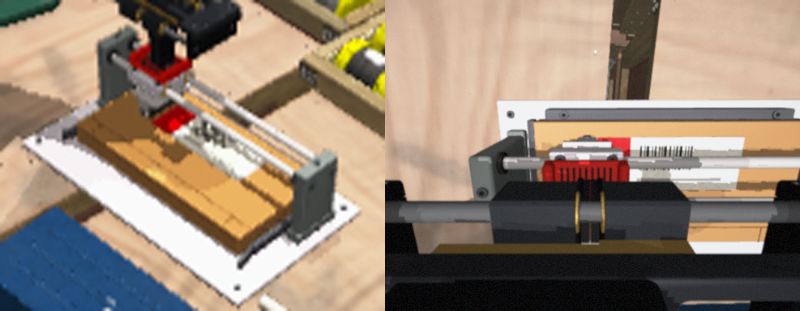

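The carriage rides along with the fingers at 10 N, depth about 10.8 mm. I'll continue.

Request:
{"api": "servo_tool", "payload": {"slide": [[0.004,-0.07,0],[0.005,-0.09,0],[0.006,-0.1,0],[0.006,-0.1,0],[0.006,-0.1,0],[0.006,-0.1,0],[0.006,-0.1,0],[0.006,-0.1,0]], "twist": [[0,0,0],[0,0,0],[0,0,0],[0,0,0],[0,0,0],[0,0,0],[0,0,0],[0,0,0]], "gripper": [1,1,1,1,1,1,1,1]}}

```text
time_s: 12.38
tcp_pos: [0.5989, 0.0417, 0.1103]
ee_rot: [[0.998, 0.06, 0.003], [0.06, -0.998, 0.001], [0.003, -0.001, -1.0]]
wrist_force: [-2.1, 2.5, 10.3]
gripper_width: 0.009
```

```bash
python3 look.py a9 1
```

```text
12.375 [0.59886098 0.04167391 0.11025903] [-2.11212178  2.50672934 10.30365387]
```

View pics/a9.png

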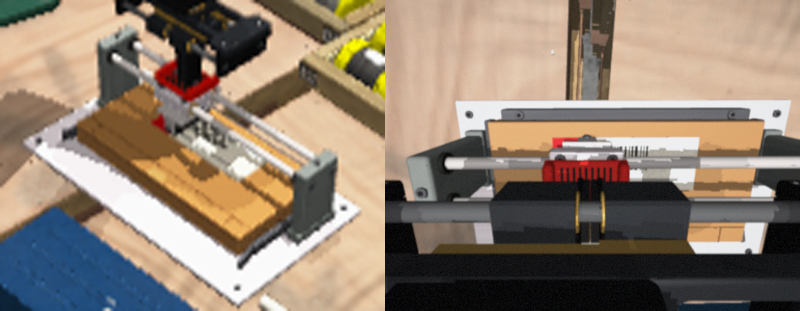

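Request:
{"api": "servo_tool", "payload": {"slide": [[0.006,-0.1,0],[0.006,-0.1,0],[0.006,-0.1,0],[0.006,-0.1,0],[0.006,-0.1,0],[0.006,-0.1,0],[0.006,-0.1,0],[0.006,-0.1,0],[0.006,-0.1,0],[0.006,-0.1,0],[0.006,-0.1,0]], "twist": [[0,0,0],[0,0,0],[0,0,0],[0,0,0],[0,0,0],[0,0,0],[0,0,0],[0,0,0],[0,0,0],[0,0,0],[0,0,0]], "gripper": [1,1,1,1,1,1,1,1,1,1,1]}}

```text
time_s: 13.85
tcp_pos: [0.603, -0.0245, 0.1103]
ee_rot: [[0.998, 0.06, 0.003], [0.06, -0.998, 0.0], [0.003, -0.0, -1.0]]
wrist_force: [-2.3, 3.2, 10.6]
gripper_width: 0.008
```

```bash
python3 look.py a10 1
```

```text
13.85 [ 0.60300447 -0.02447823  0.11034825] [-2.34908859  3.17880991 10.63316633]
```

View pics/a10.png

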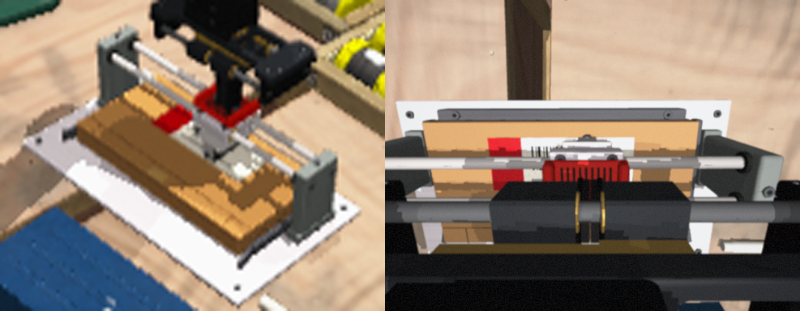

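Request:
{"api": "servo_tool", "payload": {"slide": [[0.006,-0.1,0],[0.006,-0.1,0],[0.006,-0.1,0],[0.006,-0.1,0],[0.006,-0.1,0],[0.006,-0.1,0],[0.006,-0.1,0],[0.006,-0.1,0],[0.006,-0.1,0],[0.005,-0.08,0],[0,0,0]], "twist": [[0,0,0],[0,0,0],[0,0,0],[0,0,0],[0,0,0],[0,0,0],[0,0,0],[0,0,0],[0,0,0],[0,0,0],[0,0,0]], "gripper": [1,1,1,1,1,1,1,1,1,1,1]}}

```text
time_s: 15.32
tcp_pos: [0.6067, -0.084, 0.1105]
ee_rot: [[0.998, 0.06, 0.003], [0.06, -0.998, -0.001], [0.003, 0.001, -1.0]]
wrist_force: [-1.9, -0.8, 11.0]
gripper_width: 0.001
```

```bash
python3 - <<'E'
from station import r
import cv2,pickle
from h import *
s=r.sense(); print(s["time_s"],s["tcp_pos"],s["wrist_force"])
W=r.capture("wrist"); S=r.capture("scene")
cv2.imwrite("pics/w11.png",W["image"]); cv2.imwrite("pics/s11.png",cv2.resize(S["image"][140:245,195:325],(650,525),interpolation=cv2.INTER_CUBIC))
pickle.dump({"wrist":W,"scene":S},open("c11.pkl","wb"))
E
```

```text
15.325 [ 0.60672718 -0.08403214  0.11047899] [-1.94543085 -0.82580486 10.9607884 ]
```

View pics/w11.png

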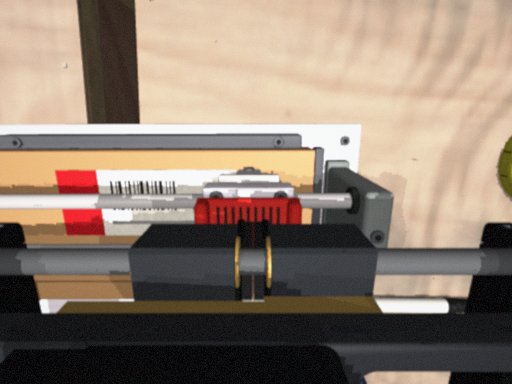

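View pics/s11.png

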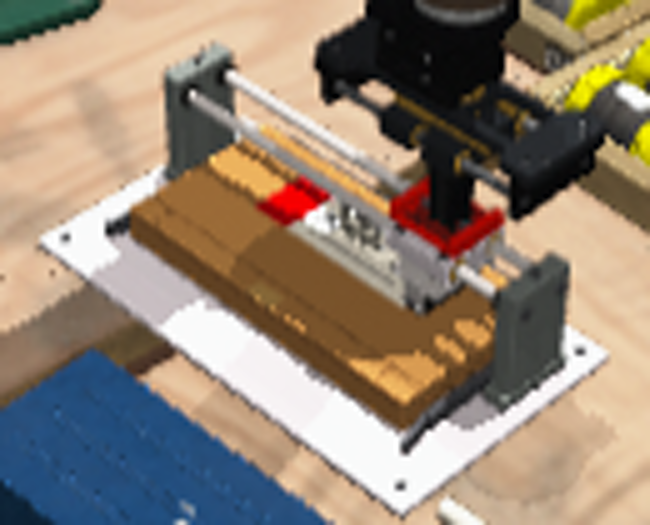

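```bash
python3 - <<'E'
import pickle
from h import *
W=pickle.load(open("c11.pkl","rb"))["wrist"]
a=np.radians(3.43);R=np.array([[np.cos(a),-np.sin(a)],[np.sin(a),np.cos(a)]]);t=np.array([.5685,.0015])
J=lambda p,z:R.T@(ray(W,p,z)[:2]-t)
print("bed corner",J((361,125),.008))
print("saddle",J((196,205),.1205),J((300,205),.1205))
print("tcp",R.T@(np.array([.6067,-.084])-t))
print("label far edge",J((197,172),.038))
E
```

```text
bed corner [ 0.09745298 -0.18446124]
saddle [ 0.05781622 -0.05592489] [ 0.0579035  -0.11355859]
tcp [ 0.03301619 -0.08763231]
label far edge [ 0.06025307 -0.04119489]
```

The saddle is at jig y ≈ −0.085 to −0.087, so the carriage is at about 0.186, past the label and still bearing at 11 N. I'll lift straight up.

Request:
{"api": "servo_tool", "payload": {"slide": [[0,0,-0.005],[0,0,0.06],[0,0,0.08],[0,0,0.1],[0,0,0.15],[0,0,0.4],[0,0,0.6],[0,0,0.6],[0,0,0]], "twist": [[0,0,0],[0,0,0],[0,0,0],[0,0,0],[0,0,0],[0,0,0],[0,0,0],[0,0,0],[0,0,0]], "gripper": [1,1,1,1,1,1,1,1,1]}}

```text
time_s: 16.55
tcp_pos: [0.6065, -0.0833, 0.2303]
ee_rot: [[0.998, 0.06, 0.005], [0.06, -0.998, 0.0], [0.005, -0.0, -1.0]]
wrist_force: [0.0, 0.1, -0.5]
gripper_width: 0.001
```

Request:
{"api": "servo_tool", "payload": {"slide": [[-0.6,0,0.2],[-0.8,0,0.2],[-0.8,0,0],[-0.7,0,0],[0,0,0],[0,0,0]], "twist": [[0,0,0],[0,0,0],[0,0,0],[0,0,0],[0,0,0],[0,0,0]], "gripper": [1,1,1,1,1,1]}}

```text
time_s: 17.3
tcp_pos: [0.4313, -0.0834, 0.2509]
ee_rot: [[0.998, 0.06, -0.001], [0.06, -0.998, 0.0], [-0.001, -0.0, -1.0]]
wrist_force: [0.5, -0.5, -0.4]
gripper_width: 0.006
```

```bash
python3 - <<'E'
from station import r
import cv2,pickle
from h import *
s=r.sense(); print(s["time_s"],s["tcp_pos"],s["wrist_force"])
d={n:r.capture(n) for n in("top","scene")}
cv2.imwrite("pics/t12.png",cv2.resize(d["top"]["image"][145:240,165:320],None,fx=5,fy=5,interpolation=cv2.INTER_CUBIC))
cv2.imwrite("pics/s12.png",cv2.resize(d["scene"]["image"][140:245,195:325],None,fx=5.5,fy=5.5,interpolation=cv2.INTER_CUBIC))
pickle.dump(d,open("c12.pkl","wb"))
E
```

```text
17.3 [ 0.43131639 -0.08341565  0.25085309] [ 0.4629487  -0.48443568 -0.37091558]
```

View pics/t12.png

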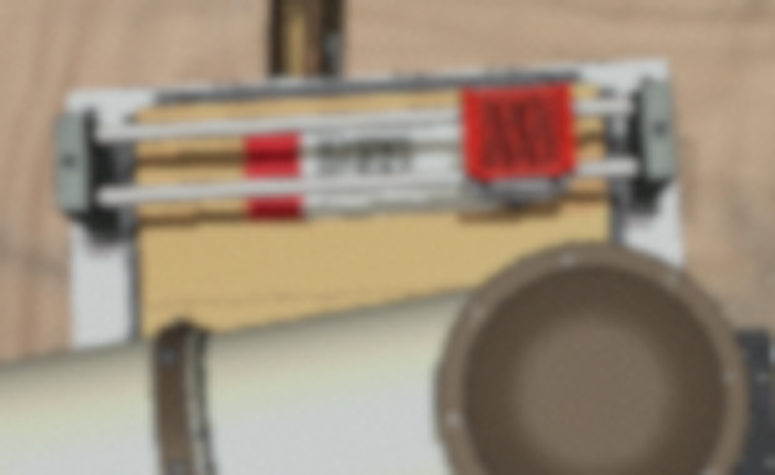

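View pics/s12.png

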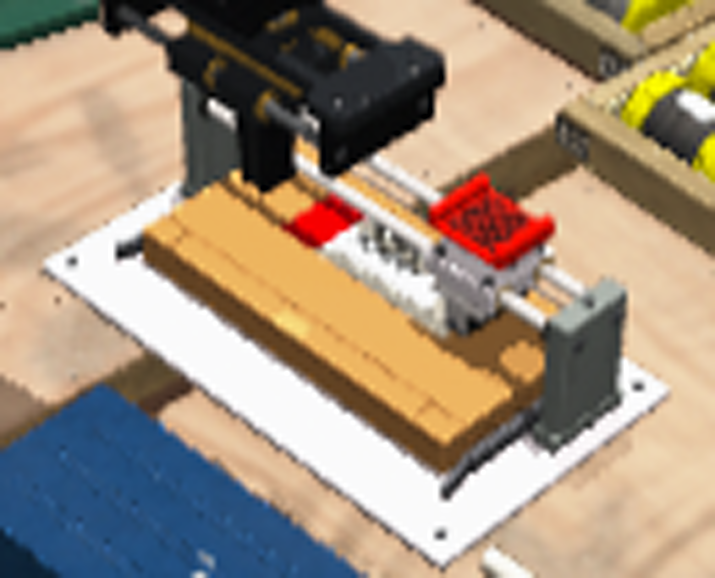

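```bash
python3 - <<'E'
import pickle
from h import *
np.set_printoptions(precision=4,suppress=True)
d=pickle.load(open("c12.pkl","rb"));T=d["top"];S=d["scene"]
zt=lambda x,y:((x+.5)/5-.5+165,(y+.5)/5-.5+145)
zs=lambda x,y:((x+.5)/5.5-.5+195,(y+.5)/5.5-.5+140)
a=np.radians(3.43);R=np.array([[np.cos(a),-np.sin(a)],[np.sin(a),np.cos(a)]]);t=np.array([.5685,.0015])
J=lambda c,p,z:R.T@(ray(c,p,z)[:2]-t)
print("saddle",[J(T,zt(*p),.131) for p in[(463,92),(573,87),(577,172),(470,180)]])
print("label front edge",[J(T,zt(*p),.038) for p in[(248,217),(300,214)]],"expect x .001")
print("carton front (scene)",[J(S,zs(*p),.038) for p in[(145,230),(447,445)]],"expect -.065")
a0=pickle.load(open("c0.pkl","rb"))["top"]["image"].astype(int);D=abs(a0-T["image"]).max(2)>60
for n,(x0,y0,x1,y1) in dict(cap=(340,145,376,182),pad=(348,192,382,220),coup=(104,230,135,264),tin=(348,222,378,250),pen=(306,208,348,222)).items(): print(n,D[y0:y1,x0:x1].sum())
E
```

```text
saddle [array([ 0.0525, -0.0544]), array([ 0.0519, -0.1148]), array([ 0.0045, -0.1139]), array([ 0.0033, -0.0554])]
label front edge [array([0.0051, 0.0762]), array([0.0052, 0.0453])] expect x .001
carton front (scene) [array([-0.0633,  0.1359]), array([-0.0627, -0.1418])] expect -.065
cap 0
pad 0
coup 339
tin 0
pen 117
```

```bash
python3 -c "
import pickle,cv2
cv2.imwrite('pics/tfull.png',pickle.load(open('c12.pkl','rb'))['top']['image'])"
```

```text
(no output)
```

View pics/tfull.png

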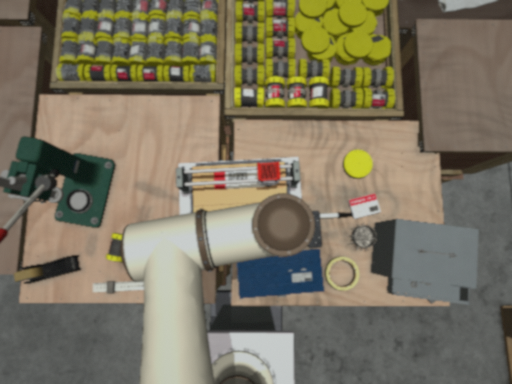

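```bash
python3 -c "
from station import r
print(r.finish_job()); print(r.sense()['time_s'])"
```

```text
the job is handed in; nothing more can be done
None
the job is handed in; nothing more can be done
```

The job is done and handed in, at about 17.4 s of the 54 s allowed; no verdict was reported.

**Carton:** I pushed it with the closed fingertips until it met the back stop, then firmed it up to about 9.5 N. The last pictures show it square to the jig. Its front edge measures about 2 mm further toward the stop than nominal. The label edge in the top view reads about 4 mm further that way. That reading disagrees a little and would sit at the edge of the 4 mm limit, but I put it down to camera calibration error, because the push force showed firm contact with the stop.

**Rolling:** I pressed the saddle down about 10.5 to 11 mm at its parked end (10 to 11 N on the wrist, 40 N allowed). I then ran it along the rods in a straight line at constant depth, to a carriage position of about 0.185 m. The roller was still bearing there at 11 N. The carriage followed the fingers by friction the whole way.

**Release:** I lifted straight up. The saddle looks fully sprung up and the carriage stayed at about 0.185 m (over 0.172 needed). The arm is clear and the wrist force is near zero.

**Bystanders:** The yellow cap, label pad and the item I took to be the nail tin show no change in the top view. The arm partly hid the coupling and the marker in the last picture, but what was visible had not moved.

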